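# Release the locked hood of a bead mill with its key

## Task

The power has failed and the bead mill's hood has stayed locked over the samples. Take the red T-handled release key from its stand, pass it down through the guard opening in the mill's deck, feel lightly for the recessed tang until the slotted key drops fully home without forcing it, and turn it clockwise until the hood springs up. Then draw the key out and put it back upright, fully home in its stand, leaving everything else where it stands.

Things in the scene. Friction and masses are not known exactly. Their poses are not given: they have to be found in the camera images.
- bead_mill: white bench bead mill, 200 mm deep (x), 164 mm wide (y), fixed to the worktop; origin under its centre, its front looks to its own -x, z up. Its deck is 95 mm high in front of the hood; the hood's top is at 111 mm and its front edge rises about 20 mm when it springs up
- guard_mouth (a point): centre of the guard opening in the aluminium guard plate on the right of the deck (red clockwise arrow beside it), at the upper rim of its steel collar, 103 mm above the worktop; axes as the mill's. The collar is a funnel 42 mm wide at the rim and 33 mm at its foot 5 mm lower; below it the bore goes straight down, 32.4 mm wide
- spindle_top (a point): centre of the flat top of the brass release spindle that stands in the bore on its axis, 36 mm below the rim. A flat tang, 24 mm long, 7 mm thick, 14 mm high, with a 5 mm high blunt cone (7 to 3 mm wide) on top. Pushed down it gives up to 4 mm on a spring (3 N rising to 9 N), then stops hard. Point and axes fixed to the mill: they do not show the tang's turn, which is not measured
- spindle_seat (a point): ledge at the tang's foot, 14 mm below spindle_top; the key's lower end rests there when fully home. At the start the tang's long side lies 0 to 1.25 rad clockwise (from above) of the mill's y axis. It turns clockwise against some 0.1 N m of friction, lets the hood go at about 1.4 rad from the mill's y axis, and meets a hard stop at 1.8. Pressed hard it may drag round
- hood (a joint): angle of the hood about its rear hinge, rad: 0 shut and locked, grows upward; when released its spring lifts it to about 0.16 within a fraction of a second and keeps it there
- key_grip (a point): centre of the red crossbar of the release key, 103 mm above the key's lower end. The bar is 66 mm long (y of this point), 15 mm thick (x) and 24 mm high; z runs up the shank. Below it a steel shank 13 mm wide, and at the lower end a round slotted nose 30 mm wide and 30 mm long. Key 0.16 kg, loose
- key_tip (a point): centre of the key's lower end, on the shank's axis, same axes as key_grip. Here opens the slot, 9 mm wide, 26 mm long, 24 mm deep, its length along the crossbar: it fits over the tang at every half turn with about 0.08 rad of play either way
- key_stand: heavy key stand, fixed: a 72 mm square dark base 10 mm thick with an upright 54 mm square aluminium block; origin under its centre, z up. The upright round bore in the block's middle is 32.4 mm wide; its floor is 10 mm above the worktop, and the key stands on that floor
- stand_mouth (a point): centre of the stand's bore at the upper rim of its steel funnel collar (42 mm wide at the rim, 33 mm at its foot 5 mm lower), 55 mm above the worktop
- red_cup: sample cup with a red lid, 51 mm wide, 63 mm high, origin under its centre; a bystander
- white_cup: sample cup with a white lid, 51 mm wide, 63 mm high, origin under its centre; a bystander
- dropper_yellow: dropper bottle with a yellow cap, 33 mm wide, 75 mm high, origin under its centre; a bystander
- dropper_green: dropper bottle with a green cap, 33 mm wide, 76 mm high, origin under its centre; a bystander
- timer: white wind-up timer with a red dial, 60 mm square, 39 mm high, origin under its centre; a bystander
- petri_a: flat round culture dish with greyish pink contents, 63 mm wide, 14 mm high, origin under its centre; a bystander

How it is judged (in metres and radians):
On the way, in this order (a step that is already met when the one before it is completed fails the run):
1. the key stands fully home on the recessed spindle: its lower end within 6 mm of the seat in height and within 5 mm of the axis (z of key_tip in the frame of spindle_seat below 0.006 m and horizontal distance between key_tip and spindle_seat below 0.005 m), for 0.2 s.
2. the hood springs up (joint above 0.10 rad) while the key is still in the opening (value of joint hood above 0.1 rad and horizontal distance between key_tip and spindle_seat below 0.006 m), for 0.1 s.
At the end, for the whole second after the job is handed in: The hood stands sprung open (more than 0.10 rad), and the key stands upright (within 0.12 rad) and at rest in the stand's bore, its lower end within 5 mm of the bore's floor and 6 mm of its axis (value of joint hood above 0.1 rad and horizontal distance between key_tip and key_stand below 0.006 m and z of key_tip in the frame of key_stand below 0.015 m and angle between key_tip's own z axis and vertical below 0.12 rad and linear speed of release_key below 0.02 m/s); the robot touches nothing.
It fails at once if the key is forced: it presses on the mill or its spindle with more than 30 N (contact force between release_key and bead_mill above 30 N).
It fails at once if one of the things standing about is shifted by more than 20 mm (distance of any of red_cup, white_cup, dropper_yellow, dropper_green, timer, petri_a from where it was at the start of the episode above 0.02 m).
It also fails if it takes over 67 s, if anything falls off the work surface, if the arm or the gripper's body presses on something with over 40 N, if the wrist force passes 120 N, or if a joint passes its speed limit or range.

## Robot

A 6-joint arm with a two-finger parallel gripper is mounted at the origin on a cart in front of the work surface, level with it; the furniture and walls round the work are solid. World frame = base frame: x ahead of the robot, y to its left, z up, the work surface at z = 0. Lengths are in mm, angles in rad, forces in N, time in s.
With the tool pointing down it reaches from about 350 to 975 mm from the base axis. Payload 17.4 kg.
Tool frame: the origin (TCP) lies between the finger pads; the fingertips stand manip.finger_overhang ahead of it and the grasp point (between the pads) lies 3 mm ahead of it (manip.finger_overhang is the distance from the TCP to the fingertips, in mm); z points along the fingers, y is the direction in which the jaws open and shut (so a half turn about z gives the same grasp; the last joint's range is limited). The gripper opens to 85 mm and grips with 20 to 120 N. Pads are 22 mm wide; open, the fingers measure 114 mm over their backs; the gripper's body (76 mm by 85 mm) begins 54 mm behind the grasp point. The pads swing forward as they close: fully open they stand 13 mm farther back than shut.
Start: joints at [1.08, 0.116, 1.442, -0, 1.584, -0.038], TCP at [295.311, 606.98, 253.303] pointing down, gripper open.
Joint ranges: [-2.83, 2.83], [-0.83, 2.19], [0.07, 2.5], [-1.14, 4.28], [0.01, 3], [-2.97, 2.97]. Speed limits (rad/s): [1.89, 1.89, 2.22, 3.14, 3.14, 3.14].

## Interface

Orientations are given as a 3x3 rotation matrix whose columns are the frame's x, y, z axes.
In Python, from cell import monitor, eyes, manip gives the robot as it stands.
- The arm moves only by the shell command python3 -m handwheel 'ROWS' [FORCE]. ROWS is JSON, a list of rows, each an object with "hand": the gripper's target within -1 to 1 (shut at 1, half-way at 0, fully open at -1); "travel": the shift along the tool's x, y, z in m, a list of three; "angular": the turn, a rotation vector about the tool's x, y, z in degrees, a list of three. In form: [{"hand": hand, "travel": [dx, dy, dz], "angular": [wx, wy, wz]}, ...]. A call has 1 to 20 rows; each row is the pose to reach, as a shift and turn from the pose commanded when the call began, along the tool's axes at that moment; what a row does not reach only later rows make up. A row lasts 1/12 s, in which the tool goes at most 41.7 mm and 7.16 degrees, less where a joint would pass 70% of its speed; a pose out of reach is approached as far as the arm can. A call with a gripper value outside its range is refused whole. The fingers move at their own pace and stop on an object; FORCE is the grip in N (left out, the last holds). Time passes only in rows, so rows that repeat a pose let the fingers close. It gives the time, the measured TCP pose, the force and the opening at its end, in the units of the state.
- monitor.get_state(): the state, without advancing time (a new reading comes with each control period).
- eyes.camera(name): name is "scene" or "side" or "wrist"; returns the picture (400x640x3 uint8, red, green, blue); there is no depth.
- eyes.camera_model(name): a dict with "fx", "fy", "cx", "cy" (pixels), "k1" (the pictures are not rectified: a ray, as slopes to the right and down, at radius r is drawn at 1 + k1 r^2 times it, then the intrinsics apply), "world_from_camera" (4x4, takes a point from camera to world coordinates). Camera axes: x right, y up, looking along -z (the intrinsics and any distortion apply to the point x, -y, -z); pixel columns grow to the right and rows downward; lengths in mm; the calibration is good to about 2 mm. A picture is of the moment at which its call begins: read the wrist's pose just before it. camera_model takes no time and is no camera call; for the wrist camera it gives the pose at the moment of the call.
- manip.hand_in(): hands the job in, once; it reports no verdict.
The state is a dict: "clock": time; "joint_pos": joint angles; "qvel": joint speeds; "joint_torque": joint torques, N m; "eef_pos": TCP position; "orientation": TCP orientation; "contact_force": force on the tool from outside, world axes, zero at the start; "moment": the same for the moment, N m; "gripper_width": finger opening in mm.
Only numpy, scipy, OpenCV 4.12 (cv2) and the standard library are available. Lean on these libraries where they do the work, as an engineer would, in place of code of your own. Each camera call takes 0.05 s, during which the arm holds its last target.

## Working session

There is one attempt and no reset: what is moved stays moved. The work goes in short steps, Python scripts to look and compute and a shell command to move; the robot and the scene stay as the last step left them, time stands still between calls to the robot, and variables do not carry over. Pictures are saved under pics/ and viewed, and the job is handed in when it is done.

```bash
ls; mkdir -p pics
python3 - <<'E'
from cell import monitor, eyes, manip
import cv2
print(monitor.get_state()); print(manip.finger_overhang)
for n in ["scene","side","wrist"]:
    im=eyes.camera(n); cv2.imwrite(f"pics/{n}0.png",im[:,:,::-1]); 
    m=eyes.camera_model(n); print(n,m)
E
```

```text
pics
{'clock': 0.0, 'joint_pos': array([ 1.08018293e+00,  1.16448675e-01,  1.44225351e+00,  2.19296594e-05,
        1.58399136e+00, -3.78252999e-02]), 'qvel': array([-0.00037271, -0.00099359,  0.00084331, -0.00022122, -0.00040473,
       -0.00098212]), 'joint_torque': array([-2.20860398e-03, -7.31981492e+01, -6.32487774e+01,  5.61212414e-05,
        6.32941999e-03,  2.30968652e-05]), 'eef_pos': array([295.23649969, 606.82824454, 252.59461643]), 'orientation': array([[-8.99230981e-01,  4.37473831e-01, -5.38043590e-04],
       [ 4.37474157e-01,  8.99230470e-01, -9.60700464e-04],
       [ 6.35438785e-05, -1.09927179e-03, -9.99999394e-01]]), 'contact_force': array([ 0.71199535, -0.26325284, -0.63662532]), 'moment': array([ 0.01787624,  0.03173744, -0.00547396]), 'gripper_width': 85.46532408362299}
22.0
scene {'fx': 409.5830935117072, 'fy': 409.5830935117072, 'cx': 320.8265477826586, 'cy': 195.7887587767077, 'k1': -0.10033846781713938, 'world_from_camera': array([[ 7.98147906e-01,  3.68094113e-01, -4.76934634e-01,
        -1.26350320e+01],
       [-6.02436566e-01,  4.94844633e-01, -6.2625
[... 506 characters left out ...]

         1.05317790e+03],
       [ 1.62557433e-03,  8.33534133e-01,  5.52465571e-01,
         8.44051317e+02],
       [ 0.00000000e+00,  0.00000000e+00,  0.00000000e+00,
         1.00000000e+00]])}
wrist {'fx': 360.51591715179177, 'fy': 360.51591715179177, 'cx': 323.58674190710576, 'cy': 205.7138534242401, 'k1': -0.006456942401603873, 'world_from_camera': array([[ 4.37783374e-01, -8.61588409e-01, -2.56926313e-01,
         2.31617660e+02],
       [ 8.99080262e-01,  4.19326744e-01,  1.25776640e-01,
         6.39394008e+02],
       [-6.31621065e-04, -2.86060299e-01,  9.58211410e-01,
         3.73507446e+02],
       [ 0.00000000e+00,  0.00000000e+00,  0.00000000e+00,
         1.00000000e+00]])}
```

View pics/scene0.png

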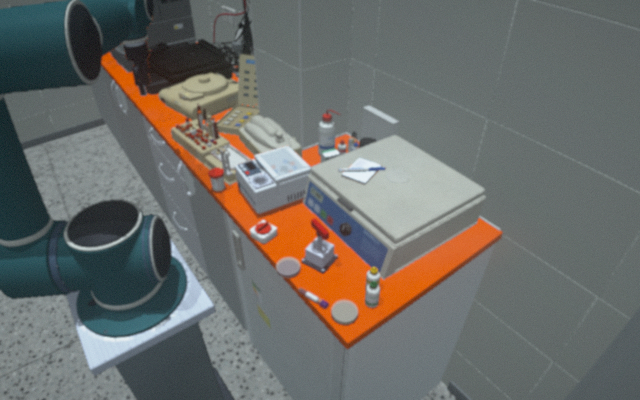

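View pics/side0.png

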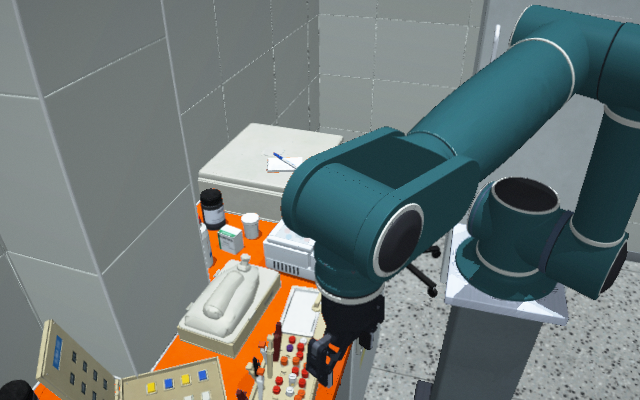

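View pics/wrist0.png

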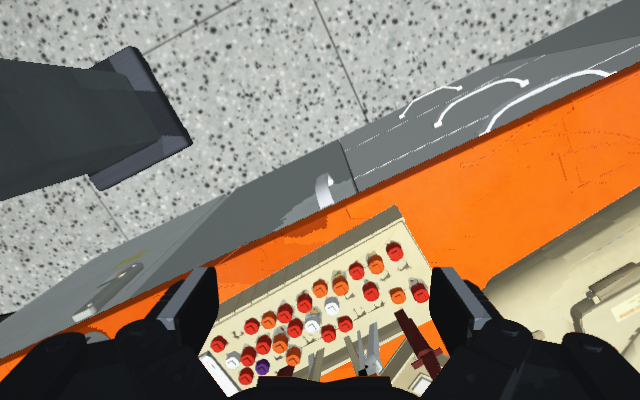

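The scene view shows the stand and red key near (320,240), the mill near (272,178) and the timer at (263,231). The wrist camera looks at other equipment. I'll zoom in.

```bash
python3 - <<'E'
import cv2
im=cv2.imread("pics/scene0.png")
cv2.imwrite("pics/sz.png",cv2.resize(im[130:280,200:400],None,fx=4,fy=4,interpolation=cv2.INTER_CUBIC))
E
cat > h.py <<'E'
import numpy as np, cv2
from cell import monitor, eyes, manip
def ray(m,u,v):
    x=(u-m['cx'])/m['fx']; y=(v-m['cy'])/m['fy']
    k=m['k1']; r=np.hypot(x,y); s=1.
    for _ in range(30): s=1+k*(r/s)**2
    x/=s;y/=s
    T=m['world_from_camera']; return T[:3,3], T[:3,:3]@np.array([x,-y,-1.])
def onz(m,u,v,z):
    o,d=ray(m,u,v); return o+d*(z-o[2])/d[2]
def proj(m,P):
    T=m['world_from_camera']; p=T[:3,:3].T@(np.array(P,float)-T[:3,3]); x=p[0]/-p[2]; y=-p[1]/-p[2]
    s=1+m['k1']*(x*x+y*y); return m['cx']+m['fx']*x*s, m['cy']+m['fy']*y*s
def tri(rs):
    A=np.zeros((3,3));b=np.zeros(3)
    for o,d in rs:
        d=d/np.linalg.norm(d);M=np.eye(3)-np.outer(d,d);A+=M;b+=M@o
    return np.linalg.solve(A,b)
def snap(n,f):
    m=eyes.camera_model(n); im=eyes.camera(n)[:,:,::-1].copy(); cv2.imwrite(f"pics/{f}.png",im)
    import pickle; pickle.dump(m,open(f"pics/{f}.pkl","wb")); return m,im
E
python3 - <<'E'
from h import *
m=eyes.camera_model("scene")
for u,v,z in [(320,229,113),(263,231,39),(320,252,55),(270,180,95)]: print(onz(m,u,v,z).round())
E
```

```text
[ 440. -196.  113.]
[358. -45.  39.]
[ 426. -214.   55.]
[461.  78.  95.]
```

View pics/sz.png

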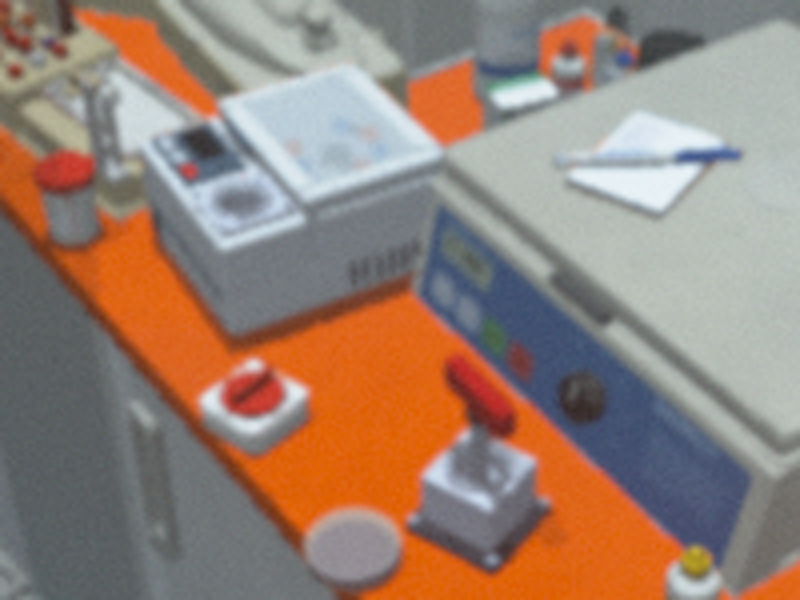

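```bash
cat >> h.py <<'E'
def rel(p,yaw):
    """rows for target: TCP at p (mm), tool z down, tool y axis pointing at world angle yaw (rad)"""
    from scipy.spatial.transform import Rotation as R
    s=monitor.get_state(); Rc=s['orientation']; 
    y=np.array([np.cos(yaw),np.sin(yaw),0]); z=np.array([0,0,-1.]); Rt=np.c_[np.cross(y,z),y,z]
    t=Rc.T@(np.array(p)-s['eef_pos'])/1000; w=R.from_matrix(Rc.T@Rt).as_rotvec(degrees=True)
    print("travel",t.round(4),"angular",w.round(2), "n",np.linalg.norm(t)/.0417,np.linalg.norm(w)/7.16)
def st():
    s=monitor.get_state(); R=s['orientation']
    print('t',round(s['clock'],2),'p',s['eef_pos'].round(1),'yaw_y',round(np.arctan2(R[1,1],R[0,1]),4),'z',R[:,2].round(4),'F',s['contact_force'].round(2),'M',s['moment'].round(3),'w',round(s['gripper_width'],1),'q',s['joint_pos'].round(2))
E
python3 - <<'E'
from h import *
m=eyes.camera_model("scene")
a=onz(m,314,221,125);b=onz(m,327.5,234,125);print(a,b,np.degrees(np.arctan2(*(b-a)[[1,0]])))
print(onz(m,259.5,180,103))
rel([410,60,330],1.57)
E
```

```text
[ 437.67854379 -173.70705473  125.        ] [ 435.85578876 -231.03531848  125.        ] -91.82110869139022
[431.00667362  86.61841848 103.        ]
travel [-0.3424 -0.4416 -0.0769] angular [-5.00e-02 -1.00e-02 -2.59e+01] n 13.527240125616085 3.617023775169203
```

```bash
python3 -m handwheel '[{"hand":-1,"travel":[-0.12,-0.15,-0.077],"angular":[0,0,-10]},{"hand":-1,"travel":[-0.34,-0.44,-0.077],"angular":[0,0,-26]},{"hand":-1,"travel":[-0.34,-0.44,-0.077],"angular":[0,0,-26]},{"hand":-1,"travel":[-0.34,-0.44,-0.077],"angular":[0,0,-26]},{"hand":-1,"travel":[-0.34,-0.44,-0.077],"angular":[0,0,-26]},{"hand":-1,"travel":[-0.34,-0.44,-0.077],"angular":[0,0,-26]},{"hand":-1,"travel":[-0.34,-0.44,-0.077],"angular":[0,0,-26]},{"hand":-1,"travel":[-0.34,-0.44,-0.077],"angular":[0,0,-26]},{"hand":-1,"travel":[-0.34,-0.44,-0.077],"angular":[0,0,-26]},{"hand":-1,"travel":[-0.34,-0.44,-0.077],"angular":[0,0,-26]},{"hand":-1,"travel":[-0.34,-0.44,-0.077],"angular":[0,0,-26]},{"hand":-1,"travel":[-0.34,-0.44,-0.077],"angular":[0,0,-26]},{"hand":-1,"travel":[-0.34,-0.44,-0.077],"angular":[0,0,-26]},{"hand":-1,"travel":[-0.34,-0.44,-0.077],"angular":[0,0,-26]},{"hand":-1,"travel":[-0.34,-0.44,-0.077],"angular":[0,0,-26]},{"hand":-1,"travel":[-0.34,-0.44,-0.077],"angular":[0,0,-26]},{"hand":-1,"travel":[-0.34,-0.44,-0.077],"angular":[0,0,-26]},{"hand":-1,"travel":[-0.34,-0.44,-0.077],"angular":[0,0,-26]}]'
python3 - <<'E'
from h import *
st(); snap("wrist","w1"); snap("side","side1")
E
```

```text
clock: 1.65
eef_pos: [408.4, 63.4, 330.1]
orientation: [[-1.0, -0.002, -0.0], [-0.002, 1.0, 0.0], [0.0, 0.0, -1.0]]
contact_force: [-0.3, -0.0, -0.4]
gripper_width: 85.5
t 1.65 p [408.4  63.4 330.1] yaw_y 1.573 z [-3.e-04  1.e-04 -1.e+00] F [-0.32 -0.04 -0.44] M [0.055 0.016 0.004] w 85.5 q [ 0.09 -0.48  1.83  0.    1.78 -1.48]
```

View pics/w1.png

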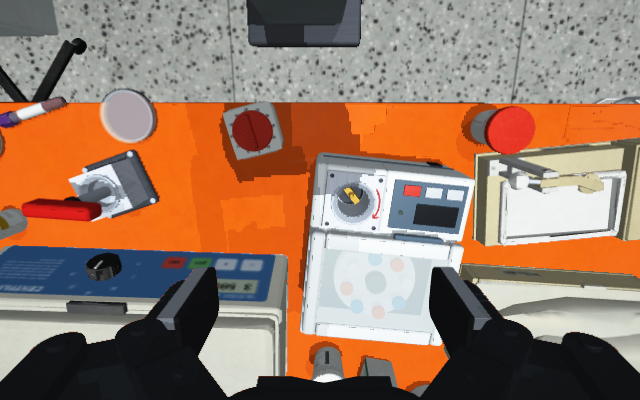

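View pics/side1.png

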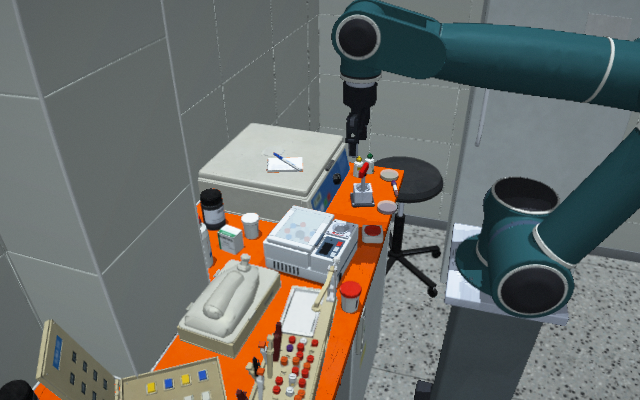

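The wrist view shows the guard bore at (350,200) with the brass tang in it, the stand at (118,185) and the key crossbar at (62,209). I'll zoom in on both.

Run:
```python
import cv2
im=cv2.imread("pics/w1.png")
a=cv2.resize(im[165:235,310:395],None,fx=8,fy=8,interpolation=cv2.INTER_CUBIC)
cv2.imwrite("pics/wz1.png",a)
cv2.imwrite("pics/wz2.png",cv2.resize(im[130:240,0:170],None,fx=4.5,fy=4.5,interpolation=cv2.INTER_CUBIC))
```

```text
(no output)
```

View pics/wz1.png

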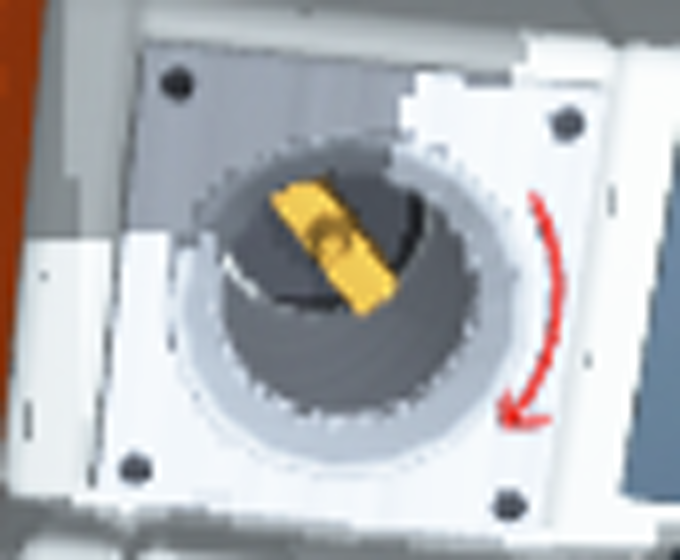

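View pics/wz2.png

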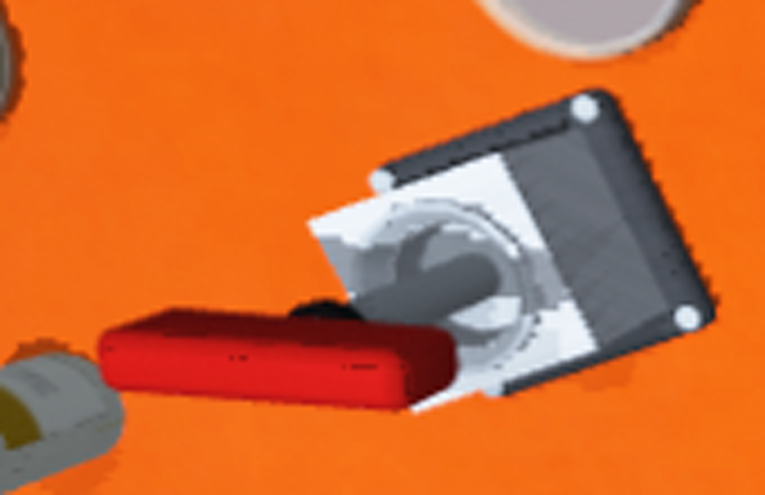

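Run:
```python
from h import *
import pickle
m=pickle.load(open("pics/w1.pkl","rb"))
im=cv2.imread("pics/w1.png"); hsv=cv2.cvtColor(im,cv2.COLOR_BGR2HSV)
px=lambda u,v:((u+.5)/8-.5+310,(v+.5)/8-.5+165)
scr=[onz(m,*px(u,v),101) for u,v in [(177,83),(567,123),(135,468),(510,505)]]
scr=np.array(scr); print("screws",scr.round(1),scr.mean(0).round(1))
for e in [(0,1),(2,3)]: d=scr[e[1]]-scr[e[0]]; print("y ax deg",np.degrees(np.arctan2(d[1],d[0])))
for e in [(0,2),(1,3)]: d=scr[e[1]]-scr[e[0]]; print("x ax deg",np.degrees(np.arctan2(d[1],d[0])))
print("rim", (np.array([onz(m,*px(180,300),103),onz(m,*px(515,300),103)])).round(1), onz(m,*px(347,302),103).round(1), onz(m,*px(347,135),103).round(1),onz(m,*px(347,470),103).round(1))
k=np.zeros(hsv.shape[:2],np.uint8); k[180:210,335:365]=cv2.inRange(hsv,(12,110,90),(32,255,255))[180:210,335:365]
c=max(cv2.findContours(k,0,2)[0],key=cv2.contourArea); bp=cv2.boxPoints(cv2.minAreaRect(c)); print(bp)
P=np.array([onz(m,*p,67) for p in bp]); print(P.round(1),P.mean(0).round(1))
for i in range(2): d=P[i+1]-P[i]; print(np.linalg.norm(d).round(1),np.degrees(np.arctan2(d[1],d[0])))
# triangulate with scene the guard
```

```text
screws [[410.   72.  101. ]
 [415.  120.4 101. ]
 [460.4  67.1 101. ]
 [465.3 115.4 101. ]] [437.7  93.7 101. ]
y ax deg 84.1549869195903
y ax deg 84.13733645976495
x ax deg -5.648459457836688
x ax deg -5.661692716001983
rim [[437.3  72.6 103. ]
 [437.3 114.6 103. ]] [437.6  93.6 103. ] [416.1  93.  103. ] [459.9  94.1 103. ]
[[343.03076 189.75385]
 [348.7077  185.33847]
 [360.01538 199.87692]
 [354.33844 204.2923 ]]
[[433.6  85.4  67. ]
 [428.6  91.5  67. ]
 [445.1 104.4  67. ]
 [450.2  98.3  67. ]] [439.4  94.9  67. ]
7.9 129.14886411232095
20.9 37.983806080296326
```

Run:
```python
from h import *
import pickle
m=pickle.load(open("pics/w1.pkl","rb"))
for u,v in [(20,247),(100,250),(280,255)]: print("centri foot",onz(m,u,v,0).round())
sc=eyes.camera_model("scene")
# centrifuge front top edge near corner: scene px of crop (440,180)->(310,175) left; (790,470)->(397,247); bottom (415,290)->(303.7,202),(735,590)
for p in [(303.7,202),(383.5,277)]: print(onz(sc,*p,0).round())
x=onz(sc,303.7,202,0)
for z in (150,180,200,220,240,260): print(z,np.round(proj(sc,[x[0],x[1],z])))
px=lambda u,v:((u+.5)/4.5-.5,(v+.5)/4.5-.5+130)
q=[onz(m,*px(u,v),0+z).round(1) for u,v,z in [(585,108,11),(382,180,11),(687,317,11),(440,285,55)]]; print(q)
# bar top face corners ~z125
P=[onz(m,*px(u,v),125) for u,v in [(105,345),(400,365),(405,408),(105,385)]]; print(np.round(P,1))
# bar: triangulate with scene
a=tri([ray(m,*px(270,360)),ray(sc,320.7,227.5)]); print(a)
```

```text
centri foot [ 531. -348.    0.]
centri foot [ 535. -239.    0.]
centri foot [542.   5.   0.]
[548.  31.   0.]
[ 535. -340.    0.]
150 [303. 162.]
180 [302. 153.]
200 [302. 147.]
220 [302. 141.]
240 [302. 135.]
260 [302. 128.]
[array([ 402.6, -173.1,   11. ]), array([ 422.4, -232.3,   11. ]), array([ 461.5, -153.2,   11. ]), array([ 440.8, -193. ,   55. ])]
[[ 435.7 -220.9  125. ]
 [ 440.  -159.2  125. ]
 [ 449.6 -159.9  125. ]
 [ 444.5 -223.   125. ]]
[ 442.53260527 -194.37281591  115.16634506]
```

```bash
python3 -m handwheel '[{"hand":-1,"travel":[-0.033,-0.256,0.03],"angular":[0,0,50]},{"hand":-1,"travel":[-0.033,-0.256,0.03],"angular":[0,0,94]},{"hand":-1,"travel":[-0.033,-0.256,0.05],"angular":[0,0,94]},{"hand":-1,"travel":[-0.033,-0.256,0.05],"angular":[0,0,94]},{"hand":-1,"travel":[-0.033,-0.256,0.05],"angular":[0,0,94]},{"hand":-1,"travel":[-0.033,-0.256,0.05],"angular":[0,0,94]},{"hand":-1,"travel":[-0.033,-0.256,0.05],"angular":[0,0,94]},{"hand":-1,"travel":[-0.033,-0.256,0.05],"angular":[0,0,94]},{"hand":-1,"travel":[-0.033,-0.256,0.05],"angular":[0,0,94]},{"hand":-1,"travel":[-0.033,-0.256,0.05],"angular":[0,0,94]},{"hand":-1,"travel":[-0.033,-0.256,0.05],"angular":[0,0,94]},{"hand":-1,"travel":[-0.033,-0.256,0.05],"angular":[0,0,94]},{"hand":-1,"travel":[-0.033,-0.256,0.05],"angular":[0,0,94]},{"hand":-1,"travel":[-0.033,-0.256,0.05],"angular":[0,0,94]},{"hand":-1,"travel":[-0.033,-0.256,0.05],"angular":[0,0,94]},{"hand":-1,"travel":[-0.033,-0.256,0.05],"angular":[0,0,94]},{"hand":-1,"travel":[-0.033,-0.256,0.05],"angular":[0,0,94]}]'
python3 - <<'E'
from h import *
st(); snap("wrist","w2");
E
```

```text
clock: 3.17
eef_pos: [441.9, -193.2, 280.3]
orientation: [[0.065, 0.998, -0.0], [0.998, -0.065, 0.0], [0.0, -0.0, -1.0]]
contact_force: [-0.8, 0.2, -0.4]
gripper_width: 85.2
t 3.17 p [ 441.9 -193.2  280.3] yaw_y -0.0652 z [-1.e-04  0.e+00 -1.e+00] F [-0.84  0.23 -0.36] M [ 0.008 -0.053 -0.022] w 85.2 q [-0.46 -0.32  1.8  -0.    1.66 -0.4 ]
```

View pics/w2.png

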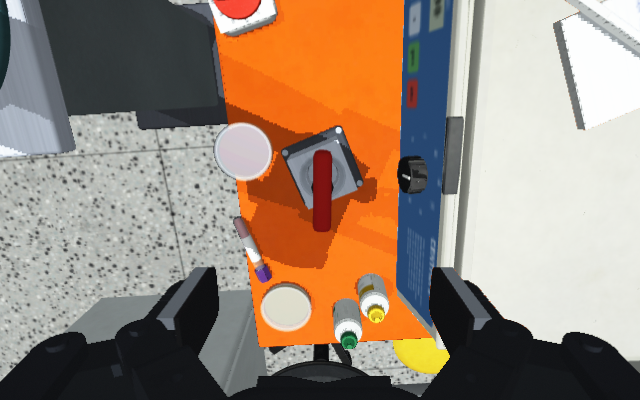

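Crossbar at (322,190), stand corners at (339,130), (286,153), (360,183). The bar lies midway between the fingers and nearly in line with them.

Run:
```python
from h import *
import pickle
m=pickle.load(open("pics/w2.pkl","rb")); im=cv2.imread("pics/w2.png"); hsv=cv2.cvtColor(im,cv2.COLOR_BGR2HSV)
k=cv2.inRange(hsv,(0,120,50),(4,255,255))|cv2.inRange(hsv,(172,120,50),(180,255,255)); k[:140]=0;k[240:]=0;k[:,:300]=0;k[:,345:]=0
c=max(cv2.findContours(k,0,2)[0],key=cv2.contourArea); r=cv2.minAreaRect(c); print(r)
b=cv2.boxPoints(r); P=np.array([onz(m,*p,125) for p in b]); print(P.round(1),P.mean(0).round(1))
for i in range(2): d=P[i+1]-P[i]; print(np.linalg.norm(d).round(1),np.degrees(np.arctan2(d[1],d[0])))
cv2.imwrite("pics/w2z.png",cv2.resize(im[120:240,270:380],None,fx=5,fy=5,interpolation=cv2.INTER_CUBIC))
```

```text
((322.0, 190.5), (81.0, 18.0), 90.0)
[[ 437.9 -157.2  125. ]
 [ 451.6 -158.1  125. ]
 [ 447.7 -224.   125. ]
 [ 433.1 -223.   125. ]] [ 442.6 -190.6  125. ]
13.8 -3.7597638999596104
65.9 -93.42074960460673
```

View pics/w2z.png

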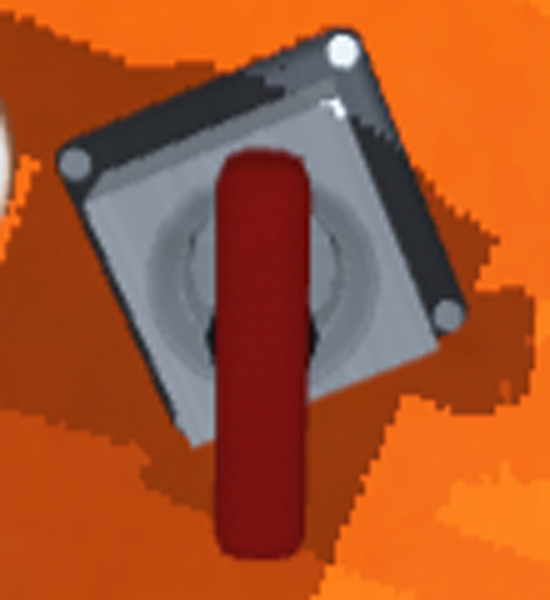

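```bash
python3 -m handwheel '[{"hand":-1,"travel":[0.0015,0,0.04],"angular":[0,0,0]},{"hand":-1,"travel":[0.0015,0,0.08],"angular":[0,0,0]},{"hand":-1,"travel":[0.0015,0,0.11],"angular":[0,0,0]},{"hand":-1,"travel":[0.0015,0,0.135],"angular":[0,0,0]},{"hand":-1,"travel":[0.0015,0,0.155],"angular":[0,0,0]},{"hand":-1,"travel":[0.0015,0,0.162],"angular":[0,0,0]},{"hand":-1,"travel":[0.0015,0,0.162],"angular":[0,0,0]},{"hand":-1,"travel":[0.0015,0,0.162],"angular":[0,0,0]}]' 60
python3 - <<'E'
from h import *
st(); snap("wrist","w3");
E
```

```text
clock: 3.88
eef_pos: [442.2, -192.0, 119.3]
orientation: [[0.068, 0.998, 0.001], [0.998, -0.068, -0.0], [-0.0, 0.001, -1.0]]
contact_force: [0.9, 0.3, 0.4]
gripper_width: 85.5
t 3.88 p [ 442.2 -192.   119.3] yaw_y -0.0681 z [ 5.e-04 -3.e-04 -1.e+00] F [0.89 0.33 0.45] M [ 0.006 -0.036  0.006] w 85.5 q [-0.46 -0.25  2.01 -0.    1.38 -0.39]
```

View pics/w3.png

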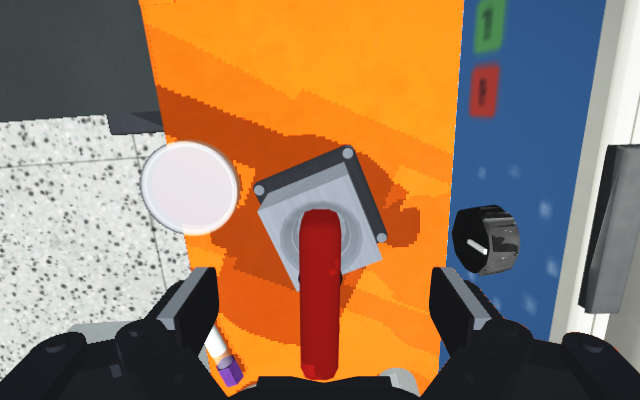

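The bar sits centred between the fingers, at (320,295). Closing.

```bash
python3 -m handwheel '[{"hand":1,"travel":[0,0,0],"angular":[0,0,0]},{"hand":1,"travel":[0,0,0],"angular":[0,0,0]},{"hand":1,"travel":[0,0,0],"angular":[0,0,0]},{"hand":1,"travel":[0,0,0],"angular":[0,0,0]},{"hand":1,"travel":[0,0,0],"angular":[0,0,0]},{"hand":1,"travel":[0,0,0],"angular":[0,0,0]},{"hand":1,"travel":[0,0,0],"angular":[0,0,0]},{"hand":1,"travel":[0,0,0],"angular":[0,0,0]},{"hand":1,"travel":[0,0,0],"angular":[0,0,0]},{"hand":1,"travel":[0,0,0],"angular":[0,0,0]}]' 60
python3 - <<'E'
from h import *
st(); snap("wrist","w4");
E
```

```text
clock: 4.77
eef_pos: [442.0, -192.0, 118.5]
orientation: [[0.069, 0.998, 0.0], [0.998, -0.069, -0.0], [-0.0, 0.0, -1.0]]
contact_force: [-2.3, -0.1, 4.7]
gripper_width: 14.2
t 4.77 p [ 442.  -192.   118.5] yaw_y -0.0688 z [ 2.e-04 -1.e-04 -1.e+00] F [-2.35 -0.14  4.68] M [0.021 0.404 0.007] w 14.2 q [-0.46 -0.25  2.01 -0.    1.38 -0.39]
```

View pics/w4.png

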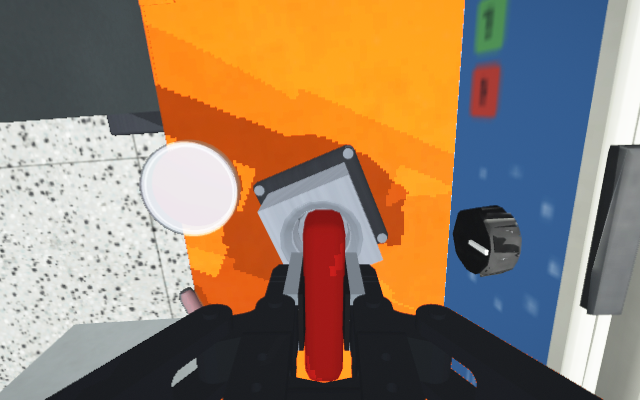

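```bash
python3 -m handwheel '[{"hand":1,"travel":[0,0,-0.01],"angular":[0,0,0]},{"hand":1,"travel":[0,0,-0.03],"angular":[0,0,0]},{"hand":1,"travel":[0,0,-0.06],"angular":[0,0,0]},{"hand":1,"travel":[0,0,-0.09],"angular":[0,0,0]},{"hand":1,"travel":[0,0,-0.12],"angular":[0,0,0]},{"hand":1,"travel":[0,0,-0.14],"angular":[0,0,0]},{"hand":1,"travel":[0,0,-0.14],"angular":[0,0,0]},{"hand":1,"travel":[0,0,-0.14],"angular":[0,0,0]}]'
python3 - <<'E'
from h import *
st(); snap("wrist","w5"); snap("scene","s5"); rel([438.5,94.2,258],np.radians(-52))
E
```

```text
clock: 5.48
eef_pos: [442.1, -192.0, 259.3]
orientation: [[0.069, 0.998, 0.002], [0.998, -0.069, -0.001], [-0.001, 0.002, -1.0]]
contact_force: [-0.6, -0.5, -2.3]
gripper_width: 13.9
t 5.48 p [ 442.1 -192.   259.3] yaw_y -0.0688 z [ 1.6e-03 -7.0e-04 -1.0e+00] F [-0.59 -0.52 -2.35] M [ 0.043 -0.024  0.042] w 13.9 q [-0.46 -0.32  1.83  0.    1.62 -0.39]
travel [ 0.285  -0.0228 -0.0005] angular [-0.08 -0.   48.06] n 6.856972714321097 6.711974091839815
```

View pics/w5.png

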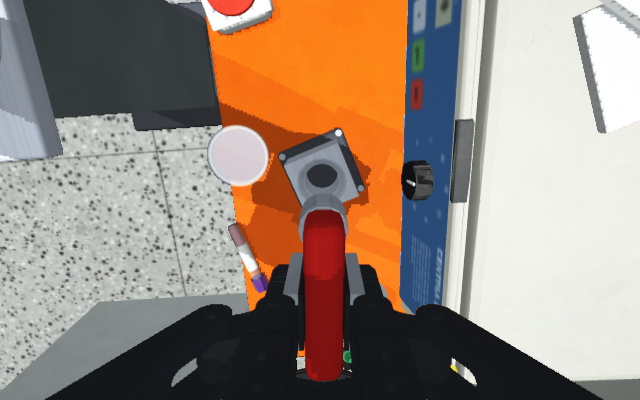

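The key is out. Its nose shows at (323,215), and the empty stand bore is visible at (322,175).

Run:
```python
from h import *
import pickle
m=pickle.load(open("pics/w5.pkl","rb")); im=cv2.imread("pics/w5.png")
print(proj(m,[442,-192,156]),proj(m,[442,-177,156]))
cv2.imwrite("pics/w5z.png",cv2.resize(im[120:245,270:380],None,fx=5,fy=5,interpolation=cv2.INTER_CUBIC))
```

```text
(np.float64(320.5012019112314), np.float64(215.4692980679882)) (np.float64(318.8303944166116), np.float64(193.31816854132893))
```

View pics/w5z.png

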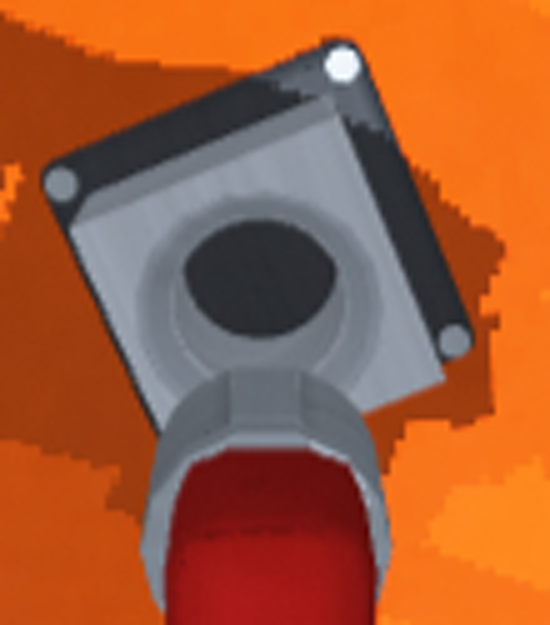

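Run:
```python
from h import *
import pickle
m=pickle.load(open("pics/w5.pkl","rb"))
print("stand pred",proj(m,[442,-192,55]), "meas", onz(m,321.9,178.9,55))
m=pickle.load(open("pics/w2.pkl","rb"))
print("stand pred",proj(m,[442,-192,55]), "meas(rim)", onz(m,322.3,173.6,55), "bar pred",proj(m,[442,-192,125]))
s=eyes.camera_model("scene"); print("scene key tip pred",proj(s,[442,-192,156]),proj(s,[442,-192,265]))
im=cv2.imread("pics/s5.png"); cv2.imwrite("pics/s5z.png",cv2.resize(im[140:280,260:380],None,fx=5,fy=5,interpolation=cv2.INTER_CUBIC)[:600])
```

```text
stand pred (np.float64(321.17917541099143), np.float64(181.28565730903017)) meas [ 442.82141967 -189.80502639   55.        ]
stand pred (np.float64(321.7805030931263), np.float64(175.4661476397098)) meas(rim) [ 442.62989363 -190.1835756    55.        ] bar pred (np.float64(321.3841668500064), np.float64(193.62694301985937))
scene key tip pred (np.float64(319.8414905646493), np.float64(214.74096041141308)) (np.float64(320.034536515618), np.float64(178.15258429087794))
```

View pics/s5z.png

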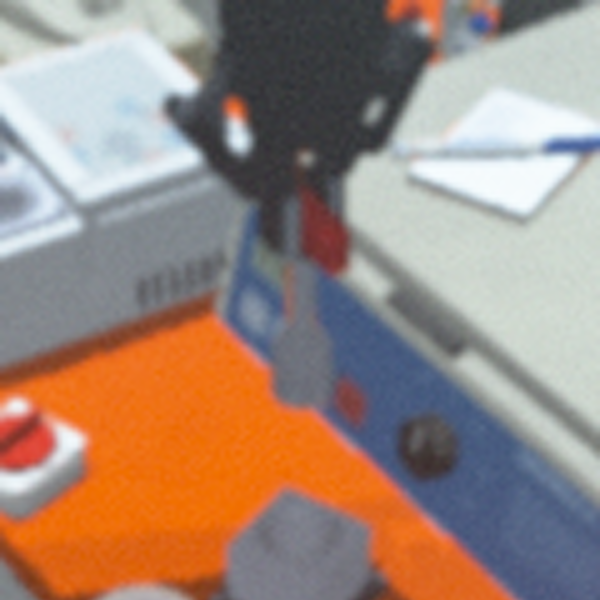

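```bash
python3 - <<'E'
from h import *
rel([440,93.7,220],np.radians(-52))
E
python3 -m handwheel '[{"hand":1,"travel":[0.02,0,0],"angular":[0,0,0]},{"hand":1,"travel":[0.06,-0.005,0],"angular":[0,0,7]},{"hand":1,"travel":[0.1,-0.01,0],"angular":[0,0,14]},{"hand":1,"travel":[0.135,-0.012,0],"angular":[0,0,21]},{"hand":1,"travel":[0.17,-0.015,0],"angular":[0,0,28]},{"hand":1,"travel":[0.205,-0.018,0],"angular":[0,0,35]},{"hand":1,"travel":[0.24,-0.02,0],"angular":[0,0,42]},{"hand":1,"travel":[0.265,-0.021,0],"angular":[0,0,48]},{"hand":1,"travel":[0.278,-0.0215,0],"angular":[0,0,48]},{"hand":1,"travel":[0.285,-0.0215,0.01],"angular":[0,0,48]},{"hand":1,"travel":[0.285,-0.0215,0.025],"angular":[0,0,48]},{"hand":1,"travel":[0.285,-0.0215,0.036],"angular":[0,0,48]},{"hand":1,"travel":[0.285,-0.0215,0.036],"angular":[0,0,48]},{"hand":1,"travel":[0.285,-0.0215,0.036],"angular":[0,0,48]},{"hand":1,"travel":[0.285,-0.0215,0.036],"angular":[0,0,48]}]'
python3 - <<'E'
from h import *
st(); snap("wrist","w6"); m,im=snap("scene","s6"); snap("side","d6")
print(proj(m,[440,93,103]))
cv2.imwrite("pics/s6z.png",cv2.resize(im[100:220,200:320],None,fx=5,fy=5,interpolation=cv2.INTER_CUBIC))
E
```

```text
travel [ 0.2846 -0.0212  0.0375] angular [-0.08 -0.   48.06] n 6.90269634210213 6.711974091839815
clock: 6.83
eef_pos: [440.2, 93.1, 222.4]
orientation: [[0.788, 0.616, -0.0], [0.616, -0.788, -0.0], [-0.0, 0.0, -1.0]]
contact_force: [0.2, 0.2, -1.4]
gripper_width: 14.2
t 6.83 p [440.2  93.1 222.4] yaw_y -0.9072 z [-0.e+00 -1.e-04 -1.e+00] F [ 0.16  0.24 -1.42] M [ 0.013 -0.04  -0.025] w 14.2 q [ 0.15 -0.38  1.94 -0.    1.58  1.06]
(np.float64(261.0504699989768), np.float64(177.91039201360576))
```

View pics/w6.png

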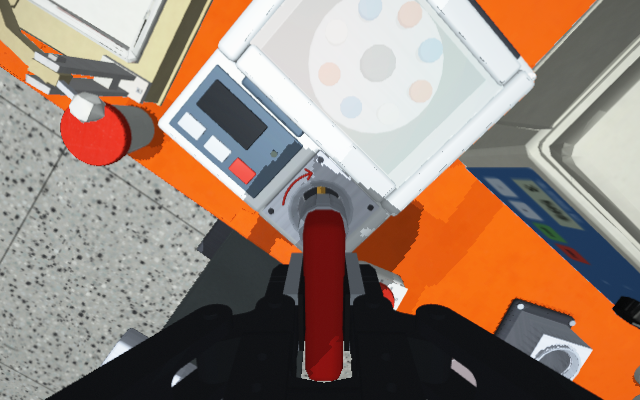

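View pics/s6z.png

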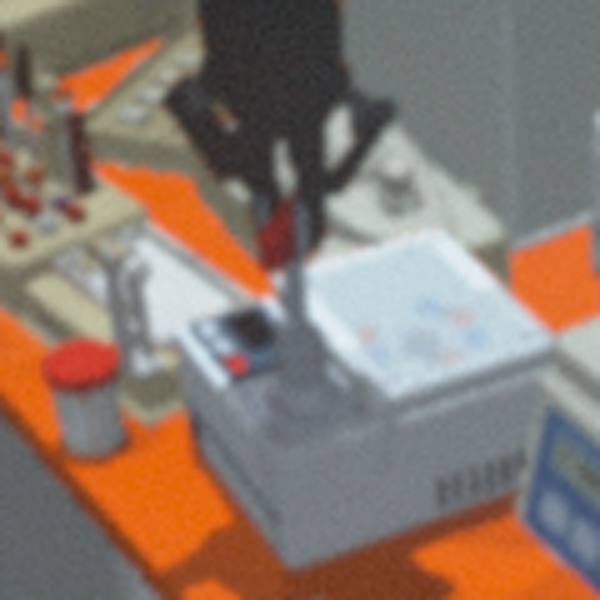

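View pics/d6.png

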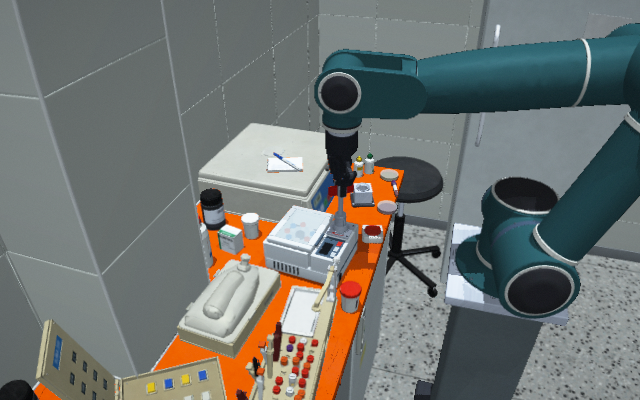

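The wrist view shows the nose just above the collar at (322,210). The brass tang end shows at (321,189), so the tang points along the image vertical, in line with the slot. I'll zoom in.

Run:
```python
import cv2
im=cv2.imread("pics/w6.png"); cv2.imwrite("pics/w6z.png",cv2.resize(im[145:245,260:390],None,fx=6,fy=6,interpolation=cv2.INTER_CUBIC))
```

```text
(no output)
```

View pics/w6z.png

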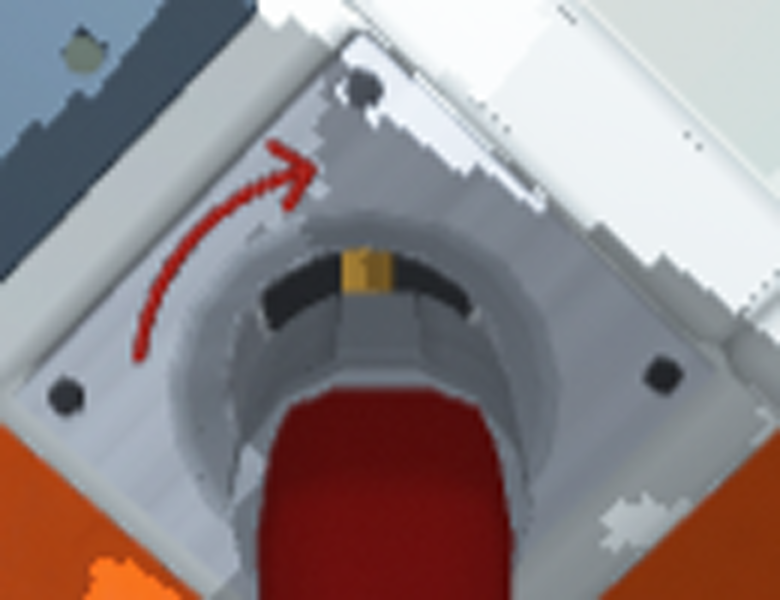

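Run:
```python
from h import *
import pickle
m=pickle.load(open("pics/w6.pkl","rb"))
c=np.array([440.2,93.1]);x=np.array([.788,.616])
P=lambda s,z: np.r_[c+x*s,z]
for s,z in [(0,103),(21,103),(0,114),(15,114),(12,67),(0,115)]: print(s,z,np.round(proj(m,P(s,z)),1))
px=lambda u,v:((u+.5)/6-.5+260,(v+.5)/6-.5+145)
def loc(u,v,z):
    q=onz(m,*px(u,v),z)[:2]-c; return (q@x).round(1),(q@np.array([.616,-.788])).round(1)
print("rim far",loc(367,213,103),"rim L",loc(175,395,103),"R",loc(560,395,103))
print("nose front bottom",loc(375,292,114),"L",loc(228,480,114),"R",loc(527,480,114))
print("tang far",loc(367,250,67), "screws",[loc(*p,101) for p in [(362,88),(66,397),(662,375)]])
```

```text
0 103 [322.7 209.7]
21 103 [322.7 180.2]
0 114 [322.7 214.6]
15 114 [322.7 192.8]
12 67 [322.8 181.5]
0 115 [322.7 215. ]
rim far (np.float64(21.1), np.float64(-1.3)) rim L (np.float64(-0.5), np.float64(-23.7)) R (np.float64(-0.5), np.float64(21.1))
nose front bottom (np.float64(14.7), np.float64(-0.4)) L (np.float64(-7.1), np.float64(-16.9)) R (np.float64(-7.1), np.float64(16.7))
tang far (np.float64(8.2), np.float64(-1.6)) screws [(np.float64(35.0), np.float64(-1.9)), (np.float64(-1.4), np.float64(-36.7)), (np.float64(1.3), np.float64(33.1))]
```

```bash
python3 -m handwheel '[{"hand":1,"travel":[0.0003,-0.0013,0.004],"angular":[0,0,0]},{"hand":1,"travel":[0.0003,-0.0013,0.01],"angular":[0,0,0]},{"hand":1,"travel":[0.0003,-0.0013,0.015],"angular":[0,0,0]},{"hand":1,"travel":[0.0003,-0.0013,0.018],"angular":[0,0,0]},{"hand":1,"travel":[0.0003,-0.0013,0.02],"angular":[0,0,0]},{"hand":1,"travel":[0.0003,-0.0013,0.02],"angular":[0,0,0]}]'
python3 - <<'E'
from h import *
st()
E
```

```text
clock: 7.48
eef_pos: [439.3, 95.1, 201.6]
orientation: [[0.787, 0.617, -0.001], [0.617, -0.787, -0.0], [-0.001, -0.0, -1.0]]
contact_force: [-0.9, -0.6, -2.1]
gripper_width: 13.9
t 7.48 p [439.3  95.1 201.6] yaw_y -0.9065 z [-1.e-03 -3.e-04 -1.e+00] F [-0.9  -0.62 -2.08] M [-0.193  0.168  0.004] w 13.9 q [ 0.16 -0.38  1.97 -0.    1.55  1.06]
```

```bash
python3 -m handwheel '[{"hand":1,"travel":[-0.0006,0,0.004],"angular":[0,0,0]},{"hand":1,"travel":[-0.0006,0,0.008],"angular":[0,0,0]},{"hand":1,"travel":[-0.0006,0,0.012],"angular":[0,0,0]},{"hand":1,"travel":[-0.0006,0,0.016],"angular":[0,0,0]},{"hand":1,"travel":[-0.0006,0,0.018],"angular":[0,0,0]},{"hand":1,"travel":[-0.0006,0,0.018],"angular":[0,0,0]}]'
python3 - <<'E'
from h import *
st()
E
```

```text
clock: 7.98
eef_pos: [438.9, 94.7, 183.6]
orientation: [[0.787, 0.616, -0.001], [0.616, -0.787, -0.0], [-0.001, -0.0, -1.0]]
contact_force: [-0.1, -0.4, -0.7]
gripper_width: 14.2
t 7.98 p [438.9  94.7 183.6] yaw_y -0.9066 z [-7.e-04 -0.e+00 -1.e+00] F [-0.11 -0.4  -0.66] M [ 0.026  0.015 -0.012] w 14.2 q [ 0.16 -0.37  2.    0.    1.52  1.06]
```

```bash
for i in 1; do python3 -m handwheel '[{"hand":1,"travel":[0,0,0.002],"angular":[0,0,0]},{"hand":1,"travel":[0,0,0.004],"angular":[0,0,0]},{"hand":1,"travel":[0,0,0.006],"angular":[0,0,0]},{"hand":1,"travel":[0,0,0.007],"angular":[0,0,0]},{"hand":1,"travel":[0,0,0.008],"angular":[0,0,0]},{"hand":1,"travel":[0,0,0.008],"angular":[0,0,0]}]'; done
python3 - <<'E'
from h import *
st()
E
```

```text
clock: 8.48
eef_pos: [439.0, 94.7, 176.1]
orientation: [[0.787, 0.616, -0.0], [0.616, -0.787, -0.0], [-0.0, -0.0, -1.0]]
contact_force: [-1.0, -1.1, -1.2]
gripper_width: 14.3
t 8.48 p [439.   94.7 176.1] yaw_y -0.9066 z [-1.e-04 -0.e+00 -1.e+00] F [-1.01 -1.11 -1.17] M [-0.088  0.077  0.002] w 14.3 q [ 0.16 -0.37  2.01  0.    1.5   1.06]
```

Tip at about 67.6, level with the tang top, and no load yet. I'll go on lightly, 1 mm at a time.

```bash
python3 -m handwheel '[{"hand":1,"travel":[-0.0002,0,0.001],"angular":[0,0,0]},{"hand":1,"travel":[-0.0002,0,0.002],"angular":[0,0,0]},{"hand":1,"travel":[-0.0002,0,0.003],"angular":[0,0,0]},{"hand":1,"travel":[-0.0002,0,0.003],"angular":[0,0,0]}]'
python3 - <<'E'
from h import *
st()
E
```

```text
clock: 8.82
eef_pos: [438.8, 94.6, 173.1]
orientation: [[0.787, 0.616, -0.0], [0.616, -0.787, -0.0], [-0.0, -0.0, -1.0]]
contact_force: [0.1, 0.2, -0.8]
gripper_width: 14.0
t 8.82 p [438.8  94.6 173.1] yaw_y -0.9066 z [-2.e-04 -0.e+00 -1.e+00] F [ 0.11  0.2  -0.8 ] M [-0.003  0.027  0.001] w 14.0 q [ 0.16 -0.37  2.01 -0.    1.5   1.06]
```

```bash
python3 -m handwheel '[{"hand":1,"travel":[0,0,0.001],"angular":[0,0,0]},{"hand":1,"travel":[0,0,0.002],"angular":[0,0,0]},{"hand":1,"travel":[0,0,0.003],"angular":[0,0,0]},{"hand":1,"travel":[0,0,0.003],"angular":[0,0,0]}]'
python3 - <<'E'
from h import *
st()
E
```

```text
clock: 9.15
eef_pos: [438.8, 94.6, 170.1]
orientation: [[0.787, 0.616, -0.0], [0.616, -0.787, -0.0], [-0.0, -0.0, -1.0]]
contact_force: [-1.0, -1.0, -1.4]
gripper_width: 14.1
t 9.15 p [438.8  94.6 170.1] yaw_y -0.9066 z [-3.e-04 -0.e+00 -1.e+00] F [-1.04 -1.   -1.36] M [ 0.013  0.016 -0.014] w 14.1 q [ 0.16 -0.36  2.01  0.    1.49  1.06]
```

The tip is about 5 mm below the tang top with no load, so the slot is over the tang.

```bash
python3 -m handwheel '[{"hand":1,"travel":[0,0,0.001],"angular":[0,0,0]},{"hand":1,"travel":[0,0,0.002],"angular":[0,0,0]},{"hand":1,"travel":[0,0,0.003],"angular":[0,0,0]},{"hand":1,"travel":[0,0,0.004],"angular":[0,0,0]},{"hand":1,"travel":[0,0,0.005],"angular":[0,0,0]},{"hand":1,"travel":[0,0,0.006],"angular":[0,0,0]},{"hand":1,"travel":[0,0,0.0065],"angular":[0,0,0]},{"hand":1,"travel":[0,0,0.0065],"angular":[0,0,0]}]'
python3 - <<'E'
from h import *
st()
E
```

```text
clock: 9.82
eef_pos: [438.8, 94.6, 163.7]
orientation: [[0.787, 0.616, -0.0], [0.616, -0.787, -0.0], [-0.0, -0.0, -1.0]]
contact_force: [-1.0, 0.3, -2.1]
gripper_width: 14.1
t 9.82 p [438.8  94.6 163.7] yaw_y -0.9066 z [-2.e-04 -0.e+00 -1.e+00] F [-1.03  0.25 -2.1 ] M [0.029 0.085 0.041] w 14.1 q [ 0.16 -0.36  2.02  0.    1.48  1.06]
```

Tip at about 55.2, within tolerance. I'll go on lightly until the ledge is felt.

```bash
python3 -m handwheel '[{"hand":1,"travel":[0,0,0.0007],"angular":[0,0,0]},{"hand":1,"travel":[0,0,0.0014],"angular":[0,0,0]},{"hand":1,"travel":[0,0,0.002],"angular":[0,0,0]},{"hand":1,"travel":[0,0,0.002],"angular":[0,0,0]}]'
python3 - <<'E'
from h import *
st()
E
```

```text
clock: 10.15
eef_pos: [438.8, 94.6, 161.7]
orientation: [[0.787, 0.616, -0.0], [0.616, -0.787, 0.0], [-0.0, -0.0, -1.0]]
contact_force: [-0.3, -0.1, -2.1]
gripper_width: 14.2
t 10.15 p [438.8  94.6 161.7] yaw_y -0.9066 z [-1.e-04  0.e+00 -1.e+00] F [-0.33 -0.12 -2.07] M [ 0.027  0.025 -0.023] w 14.2 q [ 0.16 -0.36  2.02  0.    1.48  1.06]
```

```bash
python3 -m handwheel '[{"hand":1,"travel":[0,0,0.0005],"angular":[0,0,0]},{"hand":1,"travel":[0,0,0.001],"angular":[0,0,0]},{"hand":1,"travel":[0,0,0.001],"angular":[0,0,0]},{"hand":1,"travel":[0,0,0.001],"angular":[0,0,0]}]'
python3 - <<'E'
from h import *
st()
E
```

```text
clock: 10.48
eef_pos: [439.1, 94.7, 161.5]
orientation: [[0.787, 0.616, 0.001], [0.616, -0.787, 0.0], [0.001, 0.0, -1.0]]
contact_force: [-2.7, -0.1, 4.2]
gripper_width: 14.2
t 10.48 p [439.1  94.7 161.5] yaw_y -0.9066 z [ 7.e-04  2.e-04 -1.e+00] F [-2.66 -0.06  4.22] M [ 0.004  0.441 -0.021] w 14.2 q [ 0.16 -0.36  2.02  0.    1.48  1.06]
```

The ledge is felt as +6 N, so the key is fully home. I'll ease up 0.8 mm and turn clockwise.

```bash
python3 -m handwheel '[{"hand":1,"travel":[0,0,-0.001],"angular":[0,0,0]},{"hand":1,"travel":[0,0,-0.001],"angular":[0,0,2]},{"hand":1,"travel":[0,0,-0.001],"angular":[0,0,5]},{"hand":1,"travel":[0,0,-0.001],"angular":[0,0,8]},{"hand":1,"travel":[0,0,-0.001],"angular":[0,0,11]},{"hand":1,"travel":[0,0,-0.001],"angular":[0,0,14]},{"hand":1,"travel":[0,0,-0.001],"angular":[0,0,17]},{"hand":1,"travel":[0,0,-0.001],"angular":[0,0,20]},{"hand":1,"travel":[0,0,-0.001],"angular":[0,0,20]}]'
python3 - <<'E'
from h import *
st()
E
```

```text
clock: 11.23
eef_pos: [439.0, 94.2, 161.8]
orientation: [[0.952, 0.307, 0.0], [0.307, -0.952, -0.001], [0.0, 0.001, -1.0]]
contact_force: [1.5, -4.1, -0.8]
gripper_width: 14.1
t 11.23 p [439.   94.2 161.8] yaw_y -1.2583 z [ 4.0e-04 -1.1e-03 -1.0e+00] F [ 1.52 -4.08 -0.77] M [-1.08  -0.327  0.006] w 14.1 q [ 0.16 -0.36  2.02 -0.    1.48  1.41]
```

```bash
python3 -m handwheel '[{"hand":1,"travel":[0,0.0005,0],"angular":[0,0,3]},{"hand":1,"travel":[0,0.0005,0],"angular":[0,0,6]},{"hand":1,"travel":[0,0.0005,0],"angular":[0,0,9]},{"hand":1,"travel":[0,0.0005,0],"angular":[0,0,12]},{"hand":1,"travel":[0,0.0005,0],"angular":[0,0,15]},{"hand":1,"travel":[0,0.0005,0],"angular":[0,0,18]},{"hand":1,"travel":[0,0.0005,0],"angular":[0,0,20]}]'
python3 - <<'E'
from h import *
st(); snap("wrist","w7"); m,im=snap("scene","s7"); snap("side","d7")
E
```

```text
clock: 11.82
eef_pos: [439.1, 93.6, 161.8]
orientation: [[0.999, -0.035, 0.0], [-0.035, -0.999, -0.001], [0.0, 0.001, -1.0]]
contact_force: [0.8, -6.3, -1.0]
gripper_width: 13.8
t 11.82 p [439.1  93.6 161.8] yaw_y -1.6057 z [ 1.0e-04 -1.4e-03 -1.0e+00] F [ 0.78 -6.33 -0.96] M [-1.522 -0.099  0.097] w 13.8 q [ 0.15 -0.36  2.02 -0.    1.48  1.76]
```

View pics/w7.png

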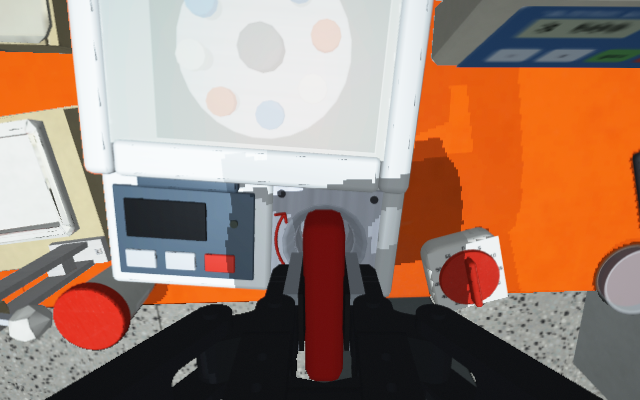

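```bash
python3 -m handwheel '[{"hand":1,"travel":[0,0.0006,0],"angular":[0,0,2]},{"hand":1,"travel":[0,0.001,0],"angular":[0,0,4]},{"hand":1,"travel":[0,0.001,0],"angular":[0,0,6]},{"hand":1,"travel":[0,0.001,0],"angular":[0,0,6]},{"hand":1,"travel":[0,0.001,0],"angular":[0,0,6]}]'
python3 - <<'E'
from h import *
st(); m,im=snap("scene","s8"); a=cv2.imread("pics/s6.png"); 
f=lambda q:cv2.resize(q[130:220,220:320],None,fx=4,fy=4,interpolation=cv2.INTER_CUBIC)
cv2.imwrite("pics/s8z.png",np.hstack([f(a),f(im)]))
E
```

```text
clock: 12.38
eef_pos: [439.0, 93.0, 161.8]
orientation: [[0.991, -0.136, -0.0], [-0.136, -0.991, -0.0], [0.0, 0.0, -1.0]]
contact_force: [0.1, -3.7, -2.0]
gripper_width: 13.9
t 12.38 p [439.   93.  161.8] yaw_y -1.7072 z [-0.e+00 -5.e-04 -1.e+00] F [ 0.15 -3.72 -1.98] M [-0.938 -0.131  0.083] w 13.9 q [ 0.15 -0.36  2.02 -0.    1.48  1.86]
```

View pics/s8z.png

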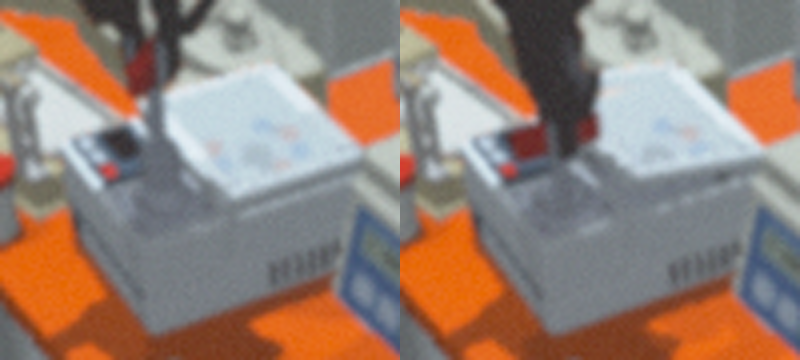

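Run:
```python
import cv2,numpy as np
f=lambda n:cv2.resize(cv2.imread(f"pics/{n}.png")[190:300,240:370],None,fx=3,fy=3,interpolation=cv2.INTER_CUBIC)
cv2.imwrite("pics/d7z.png",np.hstack([f("d6"),f("d7")]))
```

```text
(no output)
```

View pics/d7z.png

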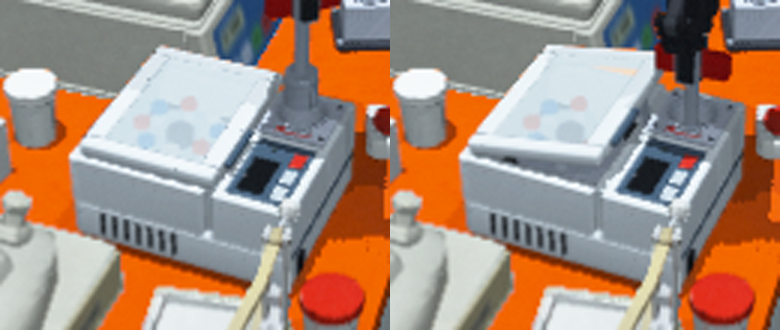

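Both views show the hood sprung up; in the side view its front edge has risen clear of the body. I'll unload the twist by 3° and draw the key out.

```bash
python3 -m handwheel '[{"hand":1,"travel":[0,0.0006,0],"angular":[0,0,-3]},{"hand":1,"travel":[0,0.0006,-0.004],"angular":[0,0,-3]},{"hand":1,"travel":[0,0.0006,-0.010],"angular":[0,0,-3]},{"hand":1,"travel":[0,0.0006,-0.018],"angular":[0,0,-3]},{"hand":1,"travel":[0,0.0006,-0.028],"angular":[0,0,-3]},{"hand":1,"travel":[0,0.0006,-0.04],"angular":[0,0,-3]},{"hand":1,"travel":[0,0.0006,-0.06],"angular":[0,0,-3]},{"hand":1,"travel":[0,0.0006,-0.08],"angular":[0,0,-3]},{"hand":1,"travel":[0,0.0006,-0.1],"angular":[0,0,-3]},{"hand":1,"travel":[0,0.0006,-0.1],"angular":[0,0,-3]},{"hand":1,"travel":[0,0.0006,-0.1],"angular":[0,0,-3]}]'
python3 - <<'E'
from h import *
st(); rel([442,-192,262],-0.0688)
rel([442,-192,262],-1.0)
snap("wrist","w9")
E
```

```text
clock: 13.35
eef_pos: [439.2, 92.6, 263.5]
orientation: [[0.996, -0.086, 0.002], [-0.086, -0.996, 0.0], [0.002, -0.001, -1.0]]
contact_force: [0.5, -0.4, -1.8]
gripper_width: 14.2
t 13.35 p [439.2  92.6 263.5] yaw_y -1.6572 z [ 2.4e-03  5.0e-04 -1.0e+00] F [ 0.54 -0.37 -1.78] M [-0.042  0.056 -0.029] w 14.2 q [ 0.15 -0.4   1.89  0.    1.65  1.81]
travel [0.0273 0.2833 0.0013] angular [ 8.000e-02 -1.400e-01 -9.101e+01] n 6.82643903502905 12.710916640939576
travel [0.0273 0.2833 0.0013] angular [ 1.000e-02 -1.400e-01 -3.766e+01] n 6.82643903502905 5.2592885174535695
```

View pics/w9.png

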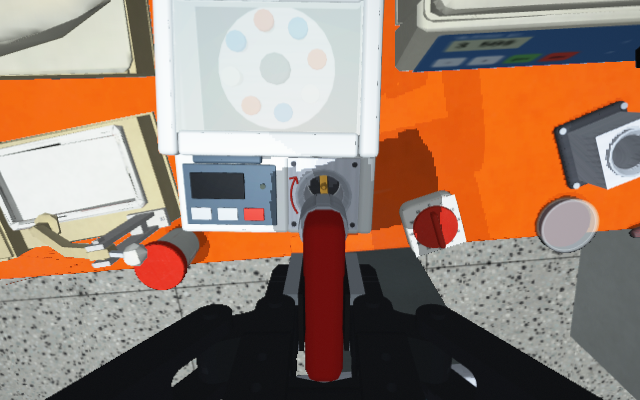

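```bash
python3 -m handwheel '[{"hand":1,"travel":[0.002,0.02,0],"angular":[0,0,-7]},{"hand":1,"travel":[0.006,0.06,0],"angular":[0,0,-14]},{"hand":1,"travel":[0.01,0.1,0],"angular":[0,0,-21]},{"hand":1,"travel":[0.014,0.14,0],"angular":[0,0,-28]},{"hand":1,"travel":[0.018,0.18,0],"angular":[0,0,-35]},{"hand":1,"travel":[0.022,0.22,0],"angular":[0,0,-42]},{"hand":1,"travel":[0.025,0.25,0],"angular":[0,0,-49]},{"hand":1,"travel":[0.0265,0.27,0],"angular":[0,0,-56]},{"hand":1,"travel":[0.0273,0.2833,0.001],"angular":[0,0,-63]},{"hand":1,"travel":[0.0273,0.2833,0.001],"angular":[0,0,-70]},{"hand":1,"travel":[0.0273,0.2833,0.01],"angular":[0,0,-77]},{"hand":1,"travel":[0.0273,0.2833,0.03],"angular":[0,0,-84]},{"hand":1,"travel":[0.0273,0.2833,0.055],"angular":[0,0,-91]},{"hand":1,"travel":[0.0273,0.2833,0.075],"angular":[0,0,-91]},{"hand":1,"travel":[0.0273,0.2833,0.084],"angular":[0,0,-91]},{"hand":1,"travel":[0.0273,0.2833,0.084],"angular":[0,0,-91]},{"hand":1,"travel":[0.0273,0.2833,0.084],"angular":[0,0,-91]},{"hand":1,"travel":[0.0273,0.2833,0.084],"angular":[0,0,-91]}]'
python3 - <<'E'
from h import *
st(); m,im=snap("wrist","w10"); cv2.imwrite("pics/w10z.png",cv2.resize(im[140:260,250:390],None,fx=5,fy=5,interpolation=cv2.INTER_CUBIC))
E
```

```text
clock: 14.9
eef_pos: [442.1, -192.2, 179.1]
orientation: [[0.071, 0.997, 0.001], [0.997, -0.071, -0.001], [-0.0, 0.001, -1.0]]
contact_force: [0.5, -0.2, -1.5]
gripper_width: 14.1
t 14.9 p [ 442.1 -192.2  179.1] yaw_y -0.0713 z [ 1.2e-03 -6.0e-04 -1.0e+00] F [ 0.49 -0.23 -1.46] M [ 0.011 -0.032 -0.046] w 14.1 q [-0.46 -0.29  1.94  0.    1.49 -0.39]
```

View pics/w10z.png

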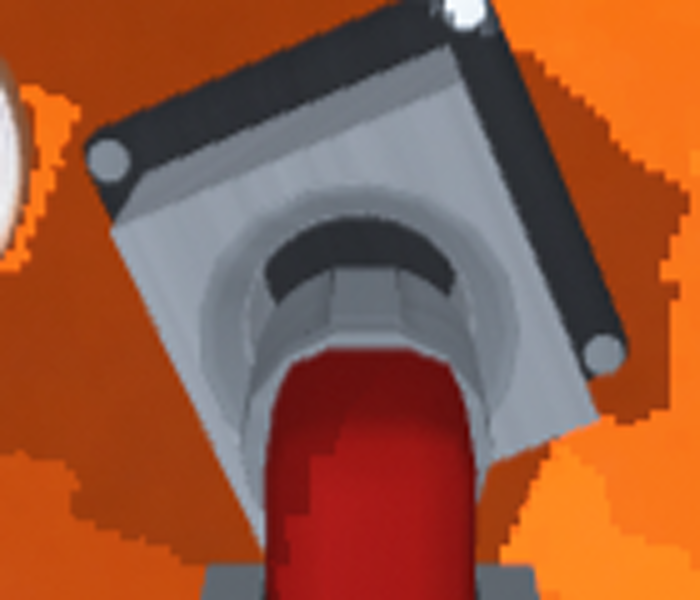

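The nose is over the collar, about 0.7 mm to the right (366 against 360 in the zoom). I'll correct that and lower it.

```bash
python3 -m handwheel '[{"hand":1,"travel":[0,-0.0006,0.006],"angular":[0,0,0]},{"hand":1,"travel":[0,-0.0006,0.012],"angular":[0,0,0]},{"hand":1,"travel":[0,-0.0006,0.018],"angular":[0,0,0]},{"hand":1,"travel":[0,-0.0006,0.024],"angular":[0,0,0]},{"hand":1,"travel":[0,-0.0006,0.03],"angular":[0,0,0]},{"hand":1,"travel":[0,-0.0006,0.03],"angular":[0,0,0]}]'
python3 - <<'E'
from h import *
st()
E
```

```text
clock: 15.45
eef_pos: [440.6, -191.8, 146.2]
orientation: [[0.069, 0.998, -0.002], [0.998, -0.069, 0.001], [0.001, -0.002, -1.0]]
contact_force: [-0.8, -0.4, -1.7]
gripper_width: 13.9
t 15.45 p [ 440.6 -191.8  146.2] yaw_y -0.069 z [-1.7e-03  9.0e-04 -1.0e+00] F [-0.81 -0.42 -1.74] M [0.012 0.01  0.044] w 13.9 q [-0.46 -0.27  1.98  0.    1.43 -0.39]
```

```bash
python3 -m handwheel '[{"hand":1,"travel":[0,0,0.005],"angular":[0,0,0]},{"hand":1,"travel":[0,0,0.01],"angular":[0,0,0]},{"hand":1,"travel":[0,0,0.015],"angular":[0,0,0]},{"hand":1,"travel":[0,0,0.02],"angular":[0,0,0]},{"hand":1,"travel":[0,0,0.023],"angular":[0,0,0]},{"hand":1,"travel":[0,0,0.025],"angular":[0,0,0]},{"hand":1,"travel":[0,0,0.025],"angular":[0,0,0]}]'
python3 - <<'E'
from h import *
st()
E
```

```text
clock: 16.03
eef_pos: [441.0, -191.9, 122.3]
orientation: [[0.069, 0.998, -0.001], [0.998, -0.069, 0.0], [0.0, -0.001, -1.0]]
contact_force: [-0.5, 0.3, -0.5]
gripper_width: 13.9
t 16.03 p [ 441.  -191.9  122.3] yaw_y -0.0689 z [-6.e-04  3.e-04 -1.e+00] F [-0.46  0.27 -0.5 ] M [0.009 0.03  0.02 ] w 13.9 q [-0.46 -0.25  2.01 -0.    1.39 -0.39]
```

```bash
python3 -m handwheel '[{"hand":1,"travel":[0,0,0.001],"angular":[0,0,0]},{"hand":1,"travel":[0,0,0.002],"angular":[0,0,0]},{"hand":1,"travel":[0,0,0.003],"angular":[0,0,0]},{"hand":1,"travel":[0,0,0.004],"angular":[0,0,0]},{"hand":1,"travel":[0,0,0.0045],"angular":[0,0,0]},{"hand":1,"travel":[0,0,0.0045],"angular":[0,0,0]}]'
python3 - <<'E'
from h import *
st()
E
```

```text
clock: 16.53
eef_pos: [441.2, -192.0, 118.5]
orientation: [[0.069, 0.998, 0.0], [0.998, -0.069, -0.0], [-0.0, 0.0, -1.0]]
contact_force: [-0.5, 0.3, 0.7]
gripper_width: 13.8
t 16.53 p [ 441.2 -192.   118.5] yaw_y -0.0688 z [ 2.e-04 -1.e-04 -1.e+00] F [-0.49  0.27  0.66] M [ 0.111  0.11  -0.   ] w 13.8 q [-0.46 -0.25  2.01  0.    1.38 -0.39]
```

The key touches the floor at the same TCP height as when it was grasped. I'll open, let it settle and lift clear.

```bash
python3 -m handwheel '[{"hand":0.5,"travel":[0,0,0],"angular":[0,0,0]},{"hand":0.3,"travel":[0,0,0],"angular":[0,0,0]},{"hand":-0.2,"travel":[0,0,0],"angular":[0,0,0]},{"hand":-1,"travel":[0,0,0],"angular":[0,0,0]},{"hand":-1,"travel":[0,0,0],"angular":[0,0,0]},{"hand":-1,"travel":[0,0,0],"angular":[0,0,0]},{"hand":-1,"travel":[0,0,0],"angular":[0,0,0]},{"hand":-1,"travel":[0,0,0],"angular":[0,0,0]},{"hand":-1,"travel":[0,0,-0.02],"angular":[0,0,0]},{"hand":-1,"travel":[0,0,-0.05],"angular":[0,0,0]},{"hand":-1,"travel":[0,0,-0.09],"angular":[0,0,0]},{"hand":-1,"travel":[0,0,-0.13],"angular":[0,0,0]},{"hand":-1,"travel":[0,0,-0.17],"angular":[0,0,0]},{"hand":-1,"travel":[0,0,-0.17],"angular":[0,0,0]},{"hand":-1,"travel":[0,0,-0.17],"angular":[0,0,0]}]'
python3 - <<'E'
from h import *
st(); snap("wrist","w11"); m,im=snap("scene","s11"); cv2.imwrite("pics/s11z.png",cv2.resize(im[130:280,200:400],None,fx=4,fy=4,interpolation=cv2.INTER_CUBIC))
E
```

```text
clock: 17.78
eef_pos: [441.6, -192.3, 290.7]
orientation: [[0.069, 0.998, 0.004], [0.998, -0.069, -0.002], [-0.002, 0.004, -1.0]]
contact_force: [-0.7, 0.2, -1.2]
gripper_width: 85.6
t 17.78 p [ 441.6 -192.3  290.7] yaw_y -0.0688 z [ 0.0035 -0.0018 -1.    ] F [-0.69  0.18 -1.22] M [-0.001 -0.052 -0.036] w 85.6 q [-0.46 -0.32  1.79 -0.    1.67 -0.39]
```

View pics/w11.png

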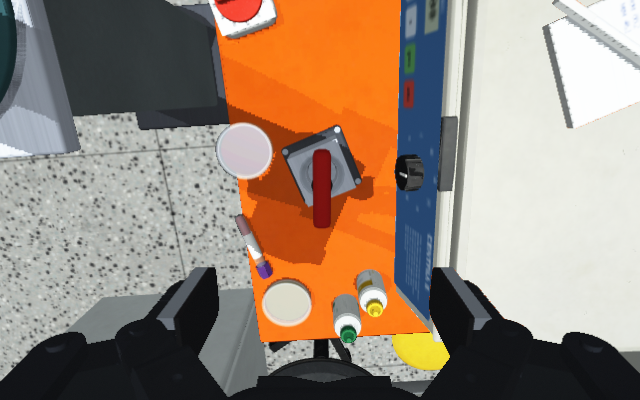

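View pics/s11z.png

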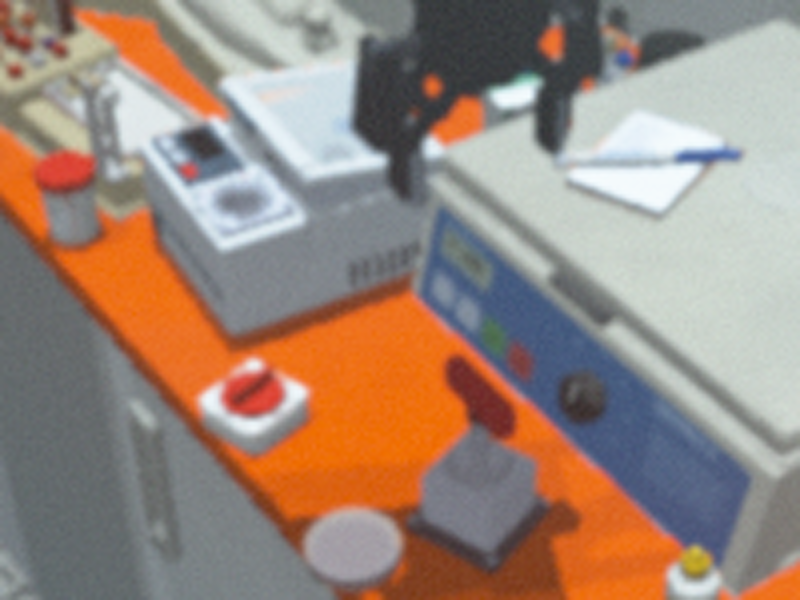

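The key stands in the stand as it did at the start: the crossbar is at crop (480,395), the same pixels as in the first picture. The hood is up and the bystanders are where they were. The arm is clear, so I'll hand in.

```bash
python3 -c "
from h import *
manip.hand_in(); st()"
```

```text
the job is handed in; nothing more can be done
the job is handed in; nothing more can be done
```

The hood is open and the key is back upright in its stand. I handed the job in at about 17.8 s of the 67 s; no verdict was reported.

- **Opening the mill:** I read the tang's angle from a wrist picture (about 0.8 rad clockwise of the mill's y axis) and lined the slot up with it. The key dropped over the tang without load. I felt the seat as a rise of about 6 N, eased up slightly and turned about 46° clockwise, until the scene and side pictures showed the hood sprung up.
- **Forces:** the largest I read was about 6 N. It was a sideways load while turning, because the key tip sat a millimetre or two off the tool axis. I saw forces only at the end of each move, so a brief peak in between would not show.
- **Returning the key:** it touched the stand's floor at the same tool height (118.5 mm) as when I took hold of it.
- **Last checks:** in the last scene picture the crossbar looked to be where it was at the start, the hood stood open, and the bystanders in that picture looked unmoved (judged by eye). The arm was well clear, with the gripper open.
- **What disagreed:** positions from the wrist camera were 1 to 2 mm off from where the key actually was. I corrected by comparing the key's nose with the collar in the same picture.

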